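Put the red ink stick away through the dry box's spring flap

ROBOT

A 7-joint arm with a two-finger parallel gripper is mounted at the origin on the work surface. World frame = base frame: x ahead of the robot, y to its left, z up, the work surface at z = 0. Lengths are in m, angles in rad, forces in N, time in s.
With the tool pointing down it reaches from about 0.375 to 0.925 m from the base axis. Payload 3.1 kg.
Tool frame: the origin (TCP) lies at the very end of the fingers, on their centre line; the grasp point (between the pads) lies 19 mm behind it; z points along the fingers, y is the line along which they close (so a half turn about z gives the same grasp; the last joint's range is limited). The gripper opens to 85 mm and grips with 20 to 120 N. Pads are 22 mm wide; open, the fingers measure 114 mm over their backs; the gripper's body (76 mm by 85 mm) begins 54 mm behind the grasp point. The pads swing forward as they close: fully open they stand 13 mm farther back than shut.
Start: joints at [1.011, 0.383, 0.044, 1.598, -0.018, 1.161, -0.05], TCP at [0.29, -0.582, 0.231] pointing down, gripper open.
Joint ranges: [-2.61, 2.61], [-0.41, 2.15], [-1.48, 1.57], [0, 2.5], [-1.57, 4.71], [0.05, 1.97], [-2.85, 2.85]. Speed limits (rad/s): [2.79, 2.79, 3.14, 3.14, 3.14, 3.14, 3.14].

INTERFACE

Orientations are given as a unit quaternion [x, y, z, w].
In Python, from rig import * gives the robot as it stands.
- The arm moves only by the tool carry_out, never from a script. Its argument "rows" is a list of rows, each a list of 3 entries, a list of its own where there are three numbers: the shift along the world's x, y, z in m, then the turn, a rotation vector about the world's x, y, z in degrees, then the opening in per cent of the stroke, from 0 (shut) to 100 (fully open). In form: [[[x, y, z], [wx, wy, wz], claw], ...]. A call has 1 to 8 rows; each row shifts and turns the commanded pose from where the row before left it; what a row does not reach is not made up. A row lasts 1/8 s, in which the tool goes at most 62.5 mm and 10.7 degrees, less where a joint would pass 70% of its speed; a pose out of reach is approached as far as the arm can. A call with a gripper value outside its range is refused whole. The fingers move at their own pace and stop on an object; "newtons" is the grip in N (left out, the last holds). Time passes only in rows, so rows that do not move let the fingers close. It gives the time, the measured TCP pose, the force, the opening and the grip force at its end, in the units of the state.
- get_obs(): the state, without advancing time (a new reading comes with each control period).
- read_camera(name): name is "side" or "top" or "wrist"; returns the picture (420x560x3 uint8, red, green, blue); there is no depth.
- camera_info(name): a dict with "K" (3x3 intrinsics, pixels), "rvec" (rotation vector, rad) and "tvec" (3), from world to camera coordinates, as OpenCV has them. Camera axes: x right, y down, z forward; pixel columns grow to the right and rows downward; lengths in m; the calibration is good to about 2 mm. The wrist camera is an equidistant fisheye: a pixel r from the principal point sees the ray r / f radians off the axis. A picture is of the moment at which its call begins: read the wrist's pose just before it. camera_info takes no time and is no camera call; for the wrist camera it gives the pose at the moment of the call.
- hand_in(): hands the job in; it is judged then, once.
The state is a dict: "time": time; "qpos": joint angles; "joint_velocities": joint speeds; "tau": joint torques, N m; "position": TCP position; "ee_rot": TCP orientation; "wrist_force": force on the tool from outside, world axes, zero at the start; "torque": the same for the moment, N m; "grip_width": opening from 0.0 (shut) to 1.0 (fully open); "finger_force": force on a finger pad.
Only numpy, scipy, OpenCV 4.12 (cv2) and the standard library are available. Lean on these libraries where they do the work, as an engineer would, in place of code of your own. Each camera call takes 0.05 s, during which the arm holds its last target. There are 200 camera calls.

TASK

Put the red ink stick away in the wooden dry box on the ink painter's desk. Use the stick to push down the white spring flap in the box's top, and carry it down past the held-open flap before you let go of it; then come out, so that the stick lies inside and the flap swings fully shut above it.

Things in the scene. Friction and masses are not known exactly. Their poses are not given: they have to be found in the camera images.
- red_stick: Red ink stick: bar 52 mm long (own y), 22 wide (own x), 18 high, about 45 g, two thin brass bands on top, lying flat and loose on the white desk (z = 0). Origin: centre of its underside, z up. Black, blue and green sticks of the same shape lie 95 mm or more away. Grip it by its two ends (across the 52 mm), so that the fingers line up with the box's opening.
- drybox: Wooden box with brass corners, fixed, 124 (own x) by 184 (own y) by 100 mm high; origin: centre of its underside, z up. Centred in its top is an opening 58 mm along x by 140 along y, filled by the white flap; the fingers fit through if spread along own y. Lid and walls 6 mm thick, floor 8 mm; inside hollow, empty, 112 by 172 mm.
- flap (a joint): Angle of the white flap (54 by 137 by 3 mm) in the opening: 0 shut and level, 1 mm below the top face; grows as it swings DOWN into the box, to 1.4 rad. Hinge (brass rod) along the +x long side, at box x = +28, height 99 mm; free edge at x = -28 mm. A light spring (0.022 N m shut, 0.036 open; 2 N push it) shuts it when nothing holds it.
- mouth (a point): Centre of the opening, level with the box's top face; axes as the box's. The shut flap bears a stick's weight, and lifts back one let go too high: let go with the stick's underside 55 to 70 mm below this point, over the middle of the opening or up to 8 mm to its free edge (-x). The stick then falls clear, about 30 mm to the floor, and the flap can shut over it.
There are look-alikes about, which are no part of the job. What is shaped like the red_stick but purple is not meant.

How it is judged:
On the way:
1. the red stick, held in the fingers, is down through the opening (its underside at least 35 mm below the box's top face) with the flap pushed open by more than 0.5 rad (value of joint flap above 0.5 rad and z of red_stick in the frame of drybox between 0 and 0.065 m and x of red_stick in the frame of drybox between -0.03 and 0.03 m and y of red_stick in the frame of drybox between -0.07 and 0.07 m and contact force between the fingers and red_stick above 1 N), for 0.1 s.
At the end, for the whole second after the job is handed in: The red stick lies still inside the dry box, anywhere within its walls and lower than 65 mm above the box's underside, and the flap is shut above it (within 0.08 rad, about 5 degrees, of level) (value of joint flap below 0.08 rad and z of red_stick in the frame of drybox between 0 and 0.065 m and x of red_stick in the frame of drybox between -0.06 and 0.06 m and y of red_stick in the frame of drybox between -0.09 and 0.09 m and linear speed of red_stick below 0.02 m/s); the robot touches nothing.
It also fails if it takes over 38 s, if anything falls off the work surface, if the arm or the gripper's body presses on something with over 40 N, if the wrist force passes 120 N, or if a joint passes its speed limit or range.

## Working session

There is one attempt and no reset: what is moved stays moved. The work goes in short steps, Python scripts to look and compute and a tool call to move; the robot and the scene stay as the last step left them, time stands still between calls to the robot, and variables do not carry over. Pictures are saved under pics/ and viewed, at most 10 in all, crops included, and the job is handed in when it is done.

Besides the shell and the picture viewer there is one more tool, called after "Call:" in YAML: its name, and indented under it one key for each argument. carry_out: Moves the arm, as the interface text tells. Its arguments: {"type":"object","properties":{"rows":{"type":"array","items":{"type":"array"}},"newtons":{"type":"number"}},"required":["rows"]}

```bash
mkdir -p pics; cat > h.py <<'E'
from rig import *
import numpy as np, cv2
from scipy.spatial.transform import Rotation as R
def save(n,im): cv2.imwrite('pics/'+n+'.png',im[:,:,::-1])
def ray(name,uv,ci=None):
    ci=ci or camera_info(name);K=np.array(ci['K']);Rm=cv2.Rodrigues(np.array(ci['rvec'],float))[0];t=np.array(ci['tvec'],float).ravel()
    x=(uv[0]-K[0,2])/K[0,0];y=(uv[1]-K[1,2])/K[1,1]
    if name=='wrist':
        r=np.hypot(x,y)+1e-12;d=np.array([x/r*np.sin(r),y/r*np.sin(r),np.cos(r)])
    else: d=np.array([x,y,1.])
    return -Rm.T@t, Rm.T@d
def plane(name,uv,z,ci=None):
    o,d=ray(name,uv,ci); return o+d*(z-o[2])/d[2]
E
python3 - <<'E'
from h import *
a=read_camera('top');b=read_camera('side')
save('top',a);save('side',b)
np.save('top.npy',a)
print(get_obs()['time'],get_obs()['ee_rot'],camera_info('top'))
E
```

```text
0.1 [ 9.73451445e-01  2.28890350e-01 -3.41432228e-04 -1.17310886e-03] {'K': array([[478.40222138,   0.        , 278.07101593],
       [  0.        , 478.40222138, 210.27234097],
       [  0.        ,   0.        ,   1.        ]]), 'rvec': array([ 2.18025923, -2.13743272,  0.12796652]), 'tvec': array([0.05645086, 0.53314502, 0.96482268])}
```

View pics/top.png

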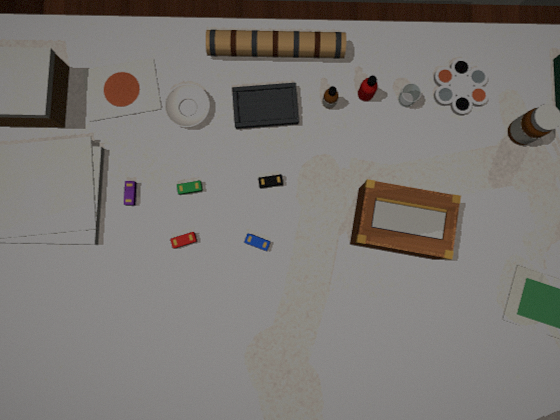

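View pics/side.png

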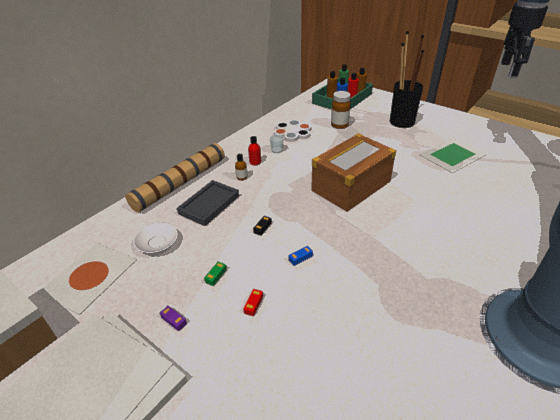

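Candidates in the top view are the red stick (184,240), purple look-alike (130,193), blue (258,242), green (189,187), black (271,181), red bottle (368,88) and orange disc (121,89). I choose (184,240). The box is at about (408,219). Next I measure both and check them in one close crop.

```bash
python3 - <<'E'
from h import *
a=np.load('top.npy');hsv=cv2.cvtColor(a,cv2.COLOR_RGB2HSV)
def rect(m,z):
    c=max(cv2.findContours(m,cv2.RETR_EXTERNAL,cv2.CHAIN_APPROX_NONE)[0],key=cv2.contourArea)
    P=np.array([plane('top',p[0],z)[:2] for p in c],np.float32)
    r=cv2.minAreaRect(P*1000);bp=cv2.boxPoints(r);e=[bp[1]-bp[0],bp[2]-bp[1]];l=max(e,key=np.linalg.norm)
    return np.round(r[0],1),np.round(r[1],1),'long dir deg',np.round(np.degrees(np.arctan2(l[1],l[0]))%180,1)
m=np.zeros(a.shape[:2],np.uint8);w=(slice(225,255),slice(165,205))
m[w]=(hsv[w][...,1]>120)*255
print('red',rect(m,.016))
m[:]=0;w=(slice(190,245),slice(365,452))
m[w]=((hsv[w][...,1]<60)&(hsv[w][...,2]>110))*255
print('flap',rect(m,.099))
m[:]=0;w=(slice(160,275),slice(330,475))
c1=cv2.resize(a[222:258,162:208],(400,313),interpolation=cv2.INTER_CUBIC)
c2=cv2.resize(a[170:270,340:470],(780,600)[:2],interpolation=cv2.INTER_CUBIC)
c2=cv2.resize(c2,(400,308))
b=np.vstack([np.hstack([c1[:290],c2[:290]])])
s=read_camera('side');c3=cv2.resize(s[130:210,305:405],(385,308),interpolation=cv2.INTER_CUBIC);c4=cv2.resize(s[280:325,235:275],(385,308))
b=np.vstack([b,np.hstack([c4,c3,np.zeros((308,30,3),np.uint8)])])
save('crop',b)
for uv in [(370,184),(460,199),(455,245),(362,239)]: print(plane('top',uv,.1))
E
```

```text
red (array([467.5, 265.3]), array([22.1, 52.1]), 'long dir deg', np.float32(109.7))
flap (array([ 511. , -186.4]), array([135.7,  50.7]), 'long dir deg', np.float32(81.0))
[ 0.57896978 -0.11166195  0.1       ]
[ 0.552838  -0.2866479  0.1      ]
[ 0.46321314 -0.27474583  0.1       ]
[ 0.4712082  -0.09591962  0.1       ]
```

View pics/crop.png

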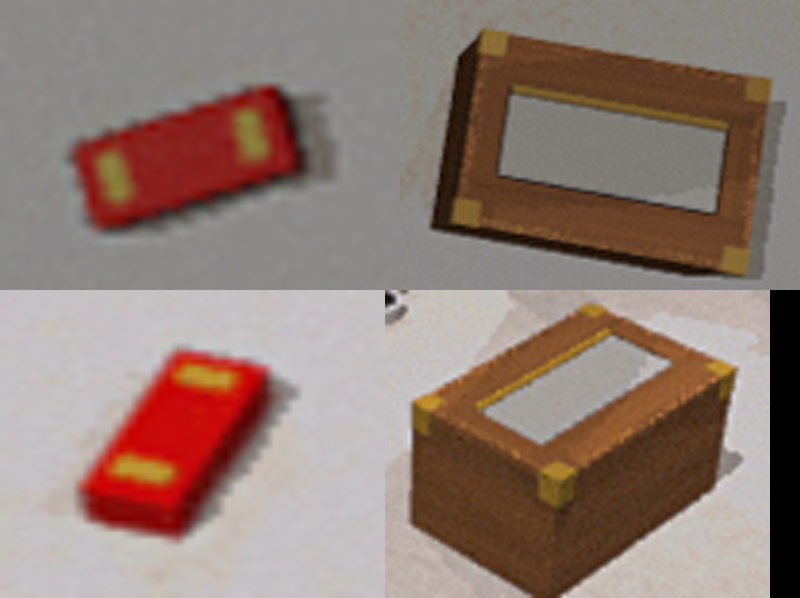

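The crop confirms a plain red bar with two brass bands. The box's brass hinge rod is on the side away from the robot, so box +x is roughly world +x, at about -9°. Moving above the stick.

Call:
carry_out:
  rows:
    - [[0.02, 0.053, 0], [0, 0, -7], 100]
    - [[0.02, 0.053, 0], [0, 0, 0], 100]
    - [[0.02, 0.053, 0], [0, 0, 0], 100]
    - [[0.02, 0.053, 0], [0, 0, 0], 100]
    - [[0.02, 0.053, 0], [0, 0, 0], 100]
    - [[0.02, 0.053, 0], [0, 0, 0], 100]
    - [[0.02, 0.053, 0], [0, 0, 0], 100]
    - [[0.02, 0.053, 0], [0, 0, 0], 100]
  newtons: 40

```text
time: 1.15
position: [0.4498, -0.1562, 0.2312]
ee_rot: [0.986, 0.169, 0.0, 0.0]
wrist_force: [0.3, 0.1, 0.5]
grip_width: 1.003
finger_force: 0.0
```

Call:
carry_out:
  rows:
    - [[0.002, 0.053, 0], [0, 0, 0], 100]
    - [[0.002, 0.053, 0], [0, 0, 0], 100]
    - [[0.002, 0.053, -0.02], [0, 0, 0], 100]
    - [[0.002, 0.053, -0.02], [0, 0, 0], 100]
    - [[0.002, 0.053, -0.02], [0, 0, 0], 100]
    - [[0.002, 0.053, -0.02], [0, 0, 0], 100]
    - [[0.002, 0.053, -0.02], [0, 0, 0], 100]
    - [[0.002, 0.053, 0], [0, 0, 0], 100]

```text
time: 2.15
position: [0.464, 0.2664, 0.129]
ee_rot: [0.986, 0.169, -0.002, 0.001]
wrist_force: [0.7, -1.0, 0.1]
grip_width: 1.001
finger_force: 0.0
```

Call:
carry_out:
  rows:
    - [[0, 0, 0], [0, 0, 0], 100]
    - [[0, 0, 0], [0, 0, 0], 100]

```text
time: 2.4
position: [0.4653, 0.2657, 0.1308]
ee_rot: [0.986, 0.169, -0.001, 0.0]
wrist_force: [-0.3, -0.5, -0.4]
grip_width: 1.0
finger_force: 0.0
```

```bash
cat > w.py <<'E'
from h import *
def pose():
    o=get_obs();r=R.from_quat(o['ee_rot']).as_matrix()
    print('t',round(o['time'],2),'tcp',np.round(o['position'],4),'y-line deg',round(np.degrees(np.arctan2(r[1,1],r[0,1]))%180,1),'tilt',np.round(r[:,2],3),'F',np.round(o['wrist_force'],1),'grip',round(o['grip_width'],3),round(o['finger_force'],1))
def wrect(m,z,ci):
    c=max(cv2.findContours(m.astype(np.uint8)*255,cv2.RETR_EXTERNAL,cv2.CHAIN_APPROX_NONE)[0],key=cv2.contourArea)
    P=np.array([plane('wrist',p[0],z,ci)[:2] for p in c],np.float32)
    r=cv2.minAreaRect(P*1000);bp=cv2.boxPoints(r);l=max([bp[1]-bp[0],bp[2]-bp[1]],key=np.linalg.norm)
    print(np.round(r[0],1),np.round(r[1],1),np.degrees(np.arctan2(l[1],l[0]))%180,'px',c.mean(0))
E
python3 - <<'E'
from w import *
pose();ci=camera_info('wrist');a=read_camera('wrist');save('w1',a);np.save('w1.npy',a)
h=cv2.cvtColor(a,cv2.COLOR_RGB2HSV)
m=((h[...,0]<8)|(h[...,0]>172))&(h[...,1]>150)&(h[...,2]>60)
m=cv2.morphologyEx(m.astype(np.uint8),cv2.MORPH_CLOSE,np.ones((9,9)))
wrect(m,.017,ci)
E
```

```text
t 2.4 tcp [0.4653 0.2657 0.1308] y-line deg 109.5 tilt [-0.001 -0.001 -1.   ] F [-0.3 -0.5 -0.4] grip 1.0 0.0
[469.3 266.5] [23.5 51. ] 108.0688 px [[274.84615385 197.07692308]]
```

View pics/w1.png

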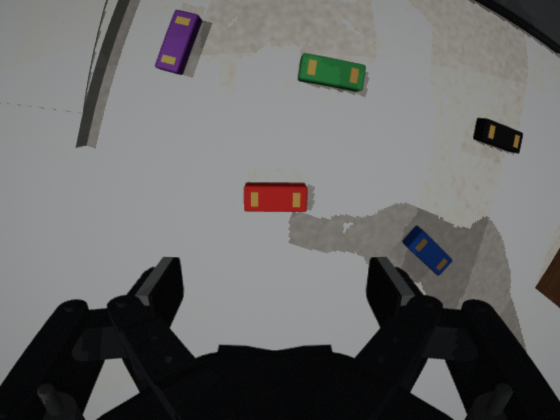

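The wrist view shows the red stick at (275,197), square between the fingers and well clear of the others. The offset is about +3 mm in x. Descending.

Call:
carry_out:
  rows:
    - [[0.003, 0.001, -0.04], [0, 0, -0.7], 100]
    - [[0, 0, -0.04], [0, 0, 0], 100]
    - [[0, 0, -0.03], [0, 0, 0], 100]
    - [[0, 0, -0.015], [0, 0, 0], 100]
    - [[0, 0, -0.003], [0, 0, 0], 100]
    - [[0, 0, 0], [0, 0, 0], 100]

```text
time: 3.2
position: [0.4696, 0.2671, 0.0042]
ee_rot: [0.987, 0.163, 0.001, -0.0]
wrist_force: [0.3, -0.7, -0.2]
grip_width: 0.999
finger_force: 0.0
```

```bash
python3 - <<'E'
from w import *
pose();save('s2',cv2.resize(read_camera('side')[230:340,190:320],(650,550),interpolation=cv2.INTER_CUBIC))
E
```

```text
t 3.2 tcp [0.4696 0.2671 0.0042] y-line deg 108.7 tilt [ 0.002  0.001 -1.   ] F [ 0.3 -0.7 -0.2] grip 0.999 0.0
```

View pics/s2.png

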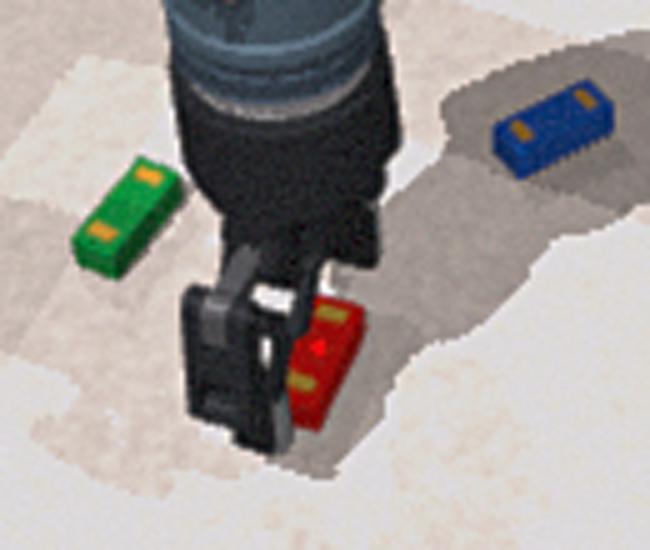

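The open finger straddles the stick's near end (about 280,430 in the crop), with its tip still above the desk. I go 4 mm lower and close.

Call:
carry_out:
  rows:
    - [[0, 0, -0.004], [0, 0, 0], 100]
    - [[0, 0, 0], [0, 0, 0], 40]
    - [[0, 0, 0], [0, 0, 0], 40]
    - [[0, 0, 0], [0, 0, 0], 40]
    - [[0, 0, 0], [0, 0, 0], 40]
    - [[0, 0, 0], [0, 0, 0], 40]
  newtons: 50

```text
time: 4.0
position: [0.4691, 0.2676, -0.0002]
ee_rot: [0.987, 0.163, 0.001, -0.0]
wrist_force: [-0.3, 0.4, 5.0]
grip_width: 0.596
finger_force: 53.6
```

Call:
carry_out:
  rows:
    - [[0, 0, 0.02], [0, 0, 0], 40]
    - [[0, 0, 0.05], [0, 0, 0], 40]
    - [[0, 0, 0.06], [0, 0, 0], 40]
    - [[0, 0, 0.06], [0, 0, 0], 40]
    - [[0, 0, 0.03], [0, 0, 0], 40]
    - [[0, 0, 0], [0, 0, 0], 40]

```text
time: 4.75
position: [0.4701, 0.2683, 0.2231]
ee_rot: [0.987, 0.163, 0.003, -0.001]
wrist_force: [-0.1, -0.2, -0.7]
grip_width: 0.597
finger_force: 53.1
```

```bash
python3 - <<'E'
from w import *
pose();a=read_camera('wrist');b=read_camera('side');save('g',np.hstack([a[120:420,60:500],b[100:400,60:410]]))
E
```

```text
t 4.75 tcp [0.4701 0.2683 0.2231] y-line deg 108.8 tilt [ 0.007  0.003 -1.   ] F [-0.1 -0.2 -0.7] grip 0.597 53.1
```

View pics/g.png

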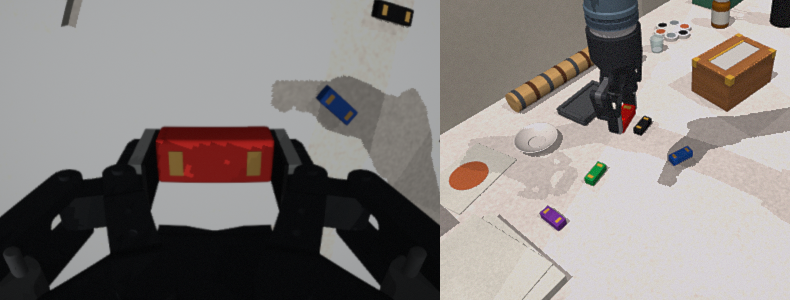

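The red stick is held squarely by its ends, and its underside is at TCP height. Now I move to just short of the box for one close look.

Call:
carry_out:
  rows:
    - [[-0.0025, -0.057, 0], [0, 0, -7], 40]
    - [[-0.0025, -0.057, 0], [0, 0, -7], 40]
    - [[-0.0025, -0.057, 0], [0, 0, -7], 40]
    - [[-0.0025, -0.057, 0], [0, 0, -6.8], 40]
    - [[-0.0025, -0.057, 0], [0, 0, 0], 40]
    - [[-0.0025, -0.057, 0], [0, 0, 0], 40]
    - [[-0.0025, -0.057, 0], [0, 0, 0], 40]
    - [[-0.0025, -0.056, 0], [0, 0, 0], 40]

```text
time: 5.85
position: [0.4464, -0.1891, 0.2169]
ee_rot: [0.997, -0.079, -0.002, -0.001]
wrist_force: [0.6, 0.1, -0.5]
grip_width: 0.595
finger_force: 53.1
```

Call:
carry_out:
  rows:
    - [[0, 0, 0], [0, 0, 0], 40]
    - [[0, 0, 0], [0, 0, 0], 40]
    - [[0, 0, 0], [0, 0, 0], 40]

```text
time: 6.22
position: [0.4483, -0.1858, 0.2182]
ee_rot: [0.997, -0.077, -0.001, -0.001]
wrist_force: [0.4, -0.4, 0.3]
grip_width: 0.595
finger_force: 53.1
```

```bash
python3 - <<'E'
from w import *
pose();ci=camera_info('wrist');a=read_camera('wrist');save('w3',a);np.save('w3.npy',a)
import pickle;pickle.dump(ci,open('ci3.pkl','wb'))
h=cv2.cvtColor(a,cv2.COLOR_RGB2HSV)
m=(h[...,1]<50)&(h[...,2]>90)
n,l,s,c=cv2.connectedComponentsWithStats(m.astype(np.uint8),connectivity=4)
for i in range(1,n):
    if s[i,4]>800: print(s[i],c[i]);wrect(l==i,.099,ci)
E
```

```text
t 6.22 tcp [ 0.4483 -0.1858  0.2182] y-line deg 81.1 tilt [-0.002  0.001 -1.   ] F [ 0.4 -0.4  0.3] grip 0.595 53.1
[     0      0    560    420 127787] [282.00359191 163.32986924]
[ 339.7 -130. ] [1097.2  671.6] 82.95203 px [[284.24213075 189.11380145]]
[  179    92   171    66 10871] [264.17183332 124.40345874]
[ 511.6 -186.7] [138.   52.6] 81.0235 px [[264.19037199 124.56455142]]
[ 211  301  128   49 5397] [274.49731332 324.66555494]
[ 319.4 -165.5] [129.1  61.8] 81.11515 px [[274.66666667 325.27217125]]
[ 109  347   61   63 1291] [145.26413633 375.83810999]
[238.7  16.3] [ 31.7 178.5] 133.33826 px [[142.67721519 377.93037975]]
[ 380  347   60   63 1271] [403.23446105 375.45869394]
[ 187.1 -313.6] [178.2  31.6] 28.61642 px [[406.20886076 377.89240506]]
```

View pics/w3.png

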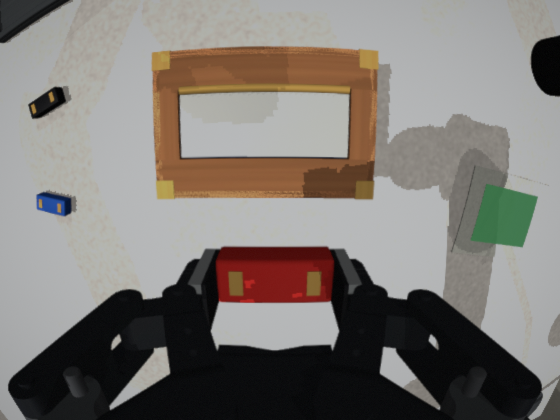

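The flap shows at (264,125) and its position agrees with the top view. The mouth is at about (0.513, -0.187), with yaw matching. I aim 4 mm toward the free edge, at (0.509, -0.186), and descend above it.

Call:
carry_out:
  rows:
    - [[0.03, 0, -0.02], [0, 0, 0], 40]
    - [[0.031, -0.001, -0.03], [0, 0, 0], 40]
    - [[0, 0, -0.03], [0, 0, 0], 40]
    - [[0, 0, 0], [0, 0, 0], 40]
    - [[0, 0, 0], [0, 0, 0], 40]

```text
time: 6.9
position: [0.5101, -0.1884, 0.1402]
ee_rot: [0.997, -0.078, 0.0, 0.0]
wrist_force: [0.0, 0.5, -0.2]
grip_width: 0.593
finger_force: 53.1
```

Now down through the flap, from z 0.140 to about 0.038.

Call:
carry_out:
  rows:
    - [[-0.001, 0.002, -0.02], [0, 0, 0], 40]
    - [[0, 0, -0.015], [0, 0, 0], 40]
    - [[0, 0, -0.012], [0, 0, 0], 40]
    - [[0, 0, -0.012], [0, 0, 0], 40]
    - [[0, 0, -0.012], [0, 0, 0], 40]

```text
time: 7.52
position: [0.5087, -0.1871, 0.0678]
ee_rot: [0.997, -0.079, 0.0, 0.0]
wrist_force: [-0.4, -0.7, 0.6]
grip_width: 0.597
finger_force: 53.2
```

Call:
carry_out:
  rows:
    - [[0, 0, -0.012], [0, 0, 0], 40]
    - [[0, 0, -0.012], [0, 0, 0], 40]
    - [[0, 0, -0.007], [0, 0, 0], 40]
    - [[0, 0, 0], [0, 0, 0], 40]
    - [[0, 0, 0], [0, 0, 0], 40]

```text
time: 8.15
position: [0.5082, -0.1868, 0.0371]
ee_rot: [0.997, -0.079, -0.0, -0.0]
wrist_force: [-0.9, -0.2, 0.0]
grip_width: 0.598
finger_force: 53.6
```

```bash
python3 - <<'E'
from w import *
pose();a=read_camera('wrist');b=read_camera('side');save('in',np.hstack([a[100:420,60:500],cv2.resize(b[100:240,290:430],(320,320),interpolation=cv2.INTER_CUBIC)]))
E
```

```text
t 8.15 tcp [ 0.5082 -0.1868  0.0371] y-line deg 81.0 tilt [-0.001  0.    -1.   ] F [-0.9 -0.2  0. ] grip 0.598 53.6
```

View pics/in.png

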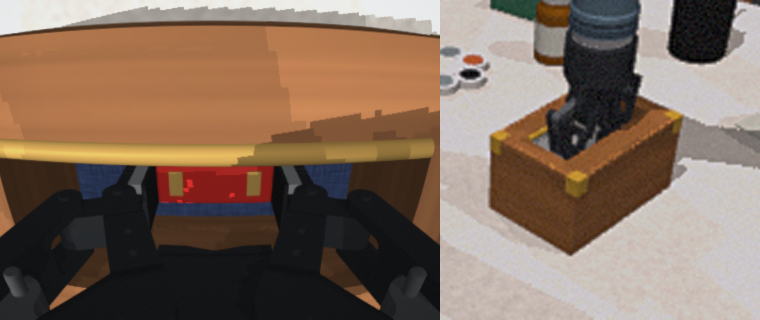

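The stick is 63 mm below the top, still gripped and past the flap, with the blue floor lining visible beneath it. Releasing.

Call:
carry_out:
  rows:
    - [[0, 0, 0], [0, 0, 0], 85]
    - [[0, 0, 0], [0, 0, 0], 85]
    - [[0, 0, 0], [0, 0, 0], 85]
    - [[0, 0, 0], [0, 0, 0], 85]
    - [[0, 0, 0], [0, 0, 0], 85]
    - [[0, 0, 0], [0, 0, 0], 85]

```text
time: 9.0
position: [0.5088, -0.1869, 0.0374]
ee_rot: [0.997, -0.079, 0.0, -0.0]
wrist_force: [0.2, -1.0, 0.8]
grip_width: 0.852
finger_force: 0.3
```

Call:
carry_out:
  rows:
    - [[0, 0, 0.015], [0, 0, 0], 85]
    - [[0, 0, 0.02], [0, 0, 0], 85]
    - [[0, 0, 0.02], [0, 0, 0], 85]
    - [[0, 0, 0.03], [0, 0, 0], 85]
    - [[0, 0, 0.04], [0, 0, 0], 85]
    - [[-0.03, 0, 0.03], [0, 0, 0], 85]
    - [[-0.03, 0, 0.03], [0, 0, 0], 85]
    - [[0, 0, 0], [0, 0, 0], 85]

```text
time: 10.0
position: [0.4491, -0.1881, 0.2258]
ee_rot: [0.997, -0.08, 0.003, 0.001]
wrist_force: [-0.3, 0.6, -0.5]
grip_width: 0.853
finger_force: 0.0
```

Call:
carry_out:
  rows:
    - [[0, 0, 0], [0, 0, 0], 85]
    - [[0, 0, 0], [0, 0, 0], 85]
    - [[0, 0, 0], [0, 0, 0], 85]
    - [[0, 0, 0], [0, 0, 0], 85]

```text
time: 10.5
position: [0.4487, -0.1866, 0.2215]
ee_rot: [0.997, -0.079, -0.001, -0.0]
wrist_force: [-0.7, -0.6, -0.1]
grip_width: 0.847
finger_force: 0.0
```

```bash
python3 - <<'E'
from w import *
pose();a=read_camera('wrist');b=read_camera('side');save('out',np.hstack([a[30:350,60:500],cv2.resize(b[100:240,290:430],(320,320),interpolation=cv2.INTER_CUBIC)]))
E
```

```text
t 10.5 tcp [ 0.4487 -0.1866  0.2215] y-line deg 81.0 tilt [-0.001  0.001 -1.   ] F [-0.7 -0.6 -0.1] grip 0.847 0.0
```

View pics/out.png

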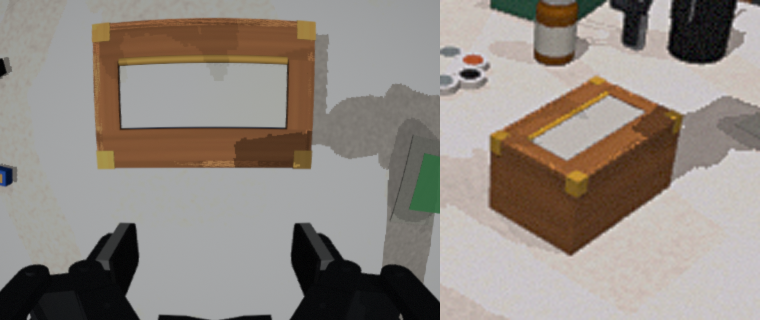

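The flap is level and shut (204,95 in the crop), the gripper is empty and clear, and the stick is nowhere outside the box. Handing in.

```bash
python3 -c "
from rig import *
print(hand_in())"
```

```text
the job is handed in; nothing more can be done
None
```

I let go of the red ink stick inside the dry box, 63 mm below the top and past the held-open flap. The last pictures show the flap shut and level, with the gripper empty and clear, and I handed in after about 10.5 s; no verdict came back.

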